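# Stretch a gold band four clicks on the ring stretcher and hold the strain

## Task

Slip the gold band from the tray over the ring stretcher's mandrel, right down flat on its collar, and let go of it. Then press the stretcher's lever down by exactly four clicks of its ratchet, never a fifth, and finish still holding the handle there so that your hand carries the load and the lever does not settle back onto the pawl. Leave the other bands and everything else on the bench where they are.

Things in the scene. Friction and masses are not known exactly. Their poses are not given: they have to be found in the camera images.
- gold_band: yellow gold ring band, 25 mm outside, 20 mm hole, 8 mm high, 16 g, lying flat in the tray; origin at the centre of its underside, z along its axis, upwards
- silver_band: bright silver band of the same size, lying in the tray; leave alone; origin at the centre of its underside
- black_band: black band of the same size, lying in the tray; leave alone; origin at the centre of its underside
- ring_tray: low walnut tray fixed to the bench, 110 (its x) x 200 (its y) x 12 mm, 5 mm walls, dark lining with its surface 5 mm above the bench; the three bands lie about 62 mm apart in a row along its y, in any order; origin at the centre of its underside
- stretcher: cast-iron ring stretcher bolted to the bench: foot 124 (x) x 150 (y) x 14 mm, column 56 x 74 mm up to 130 mm, then a round steel collar of 40 mm diameter whose top is 150 mm above the bench; origin at the centre of its underside. The lever lies on its +x side and points to its +y side, in the plane x = 46 to 54 mm
- mandrel_seat (a point): centre of the collar's top face (z up), where a band's underside sits home. The mandrel rises from it: six steel segments, 18 mm across at the collar, 16.4 mm at 26 mm up, 13 mm at their top 32 mm up; a 7 mm draw bar stands 6 mm higher. Pressing the lever sinks the bar and spreads the segments, which grip the band near the fourth click
- lever_pivot (a point): point on the lever's hinge line, 46 mm to the +x side of the stretcher's middle, 86 mm above the bench; the hinge line runs along the stretcher's x
- lever (a joint): lever angle, rad: 0 fully up (handle 0.74 rad above level), growing as it is pressed down. Starts in its free play, 0 to 0.13, no click made. Clicks come at about 0.28, 0.48, 0.68, 0.88 and (fifth, too far) 1.08. Let go, it settles back on the pawl at 0.30, 0.50, 0.70, 0.90 and no further; after the fourth click the hand carries the load from 0.905 on and the next climb begins near 0.94
- handle_grip (a point): on the centre line of the lever's dark red round grip (22 mm thick, 80 mm long, from 105 to 185 mm from the hinge line), 148 mm from the hinge line and 4 mm to the stretcher's +x side of lever_pivot: where to press down with the fingertips or to hold
- hammer: hammer with a wooden handle, 240 mm long, lying beyond the stretcher; leave alone
- dapping_block: steel dapping block, 52 mm cube with round hollows; leave alone
- jar: glass jar with a green lid, 60 mm wide, 85 mm tall; leave alone
- pliers: pliers with yellow handles, 130 mm long, lying on the left; leave alone
- pawl: brass pawl on a pin on the column's +x face, spring-pressed onto the steel ratchet wheel on the lever's hub. As it climbs a tooth the force needed at the handle rises by 5 to 8 N (to 10 to 15 N before the fourth click), then falls away by as much with the click; held just past the fourth click the lever pushes back with some 7 N. The ratchet cannot go back

How it is judged:
On the way, in this order (a step that is already met when the one before it is completed fails the run):
1. the gold band lies flat on the stretcher's collar, round the mandrel, let go, before the lever's first click (horizontal distance between gold_band and mandrel_seat below 0.0035 m and z of gold_band in the frame of mandrel_seat between -0.003 and 0.003 m and angle between gold_band's own z axis and vertical below 0.1 rad and contact force between the fingers and gold_band below 0.05 N and value of joint lever below 0.26 rad), for 0.3 s.
2. the lever has made its fourth click with the band on the mandrel (horizontal distance between gold_band and mandrel_seat below 0.0035 m and z of gold_band in the frame of mandrel_seat between -0.003 and 0.003 m and angle between gold_band's own z axis and vertical below 0.1 rad and value of joint lever above 0.895 rad), for 0.1 s.
At the end, for the whole second after the job is handed in: Gold band flat on the collar round the mandrel (3.5 mm, 0.1 rad), not touched; lever held still past its fourth click and ahead of the pawl's rest (0.904 to 1.03 rad), over 3 N between fingers and handle; other bands, hammer, block, jar, pliers within 20 mm of their start (horizontal distance between gold_band and mandrel_seat below 0.0035 m and z of gold_band in the frame of mandrel_seat between -0.003 and 0.003 m and angle between gold_band's own z axis and vertical below 0.1 rad and value of joint lever between 0.904 and 1.03 rad and velocity of joint lever between -0.1 and 0.1 rad/s and contact force between the fingers and lever above 3 N and contact force between the fingers and gold_band below 0.05 N and distance of each of silver_band, black_band, hammer, dapping_block, jar, pliers from where it was at the start of the episode below 0.02 m); the arm keeps its last pose, push and grip.
It fails at once if the lever is pressed to a fifth click: the band is overstretched (value of joint lever above 1.05 rad).
It fails at once if another band or a thing on the bench is shifted by more than 20 mm (distance of any of silver_band, black_band, hammer, dapping_block, jar, pliers from where it was at the start of the episode above 0.02 m).
It also fails if it takes over 72 s, if anything falls off the work surface, if the arm or the gripper's body presses on something with over 40 N, if the wrist force passes 120 N, or if a joint passes its speed limit or range.

## Robot

A 6-joint arm with a two-finger parallel gripper is mounted at the origin on the work surface. World frame = base frame: x ahead of the robot, y to its left, z up, the work surface at z = 0. Lengths are in m, angles in rad, forces in N, time in s.
With the tool pointing down it reaches from about 0.325 to 0.9 m from the base axis. Payload 6.1 kg.
Tool frame: the origin (TCP) lies on the centre line of the jaws, within the pads' length; the fingertips stand 8 mm ahead of it and the grasp point (between the pads) lies 11 mm behind it; z points along the fingers, y is the line along which they close (so a half turn about z gives the same grasp; the last joint's range is limited). The gripper opens to 87 mm and grips with 3 to 60 N. Pads are 19 mm wide; open, the fingers measure 117 mm over their backs; the gripper's body (75 mm by 190 mm) begins 51 mm behind the grasp point.
Start: joints at [0.988, 0.22, 1.526, -0, 1.395, -0.126], TCP at [0.276, 0.561, 0.231] pointing down, gripper open.
Joint ranges: [-2.98, 2.98], [-0.91, 2.08], [0.09, 2.57], [-1.24, 4.39], [0.2, 2.65], [-2.68, 2.68]. Speed limits (rad/s): [2.57, 2.57, 3.01, 3.14, 3.14, 3.14].

## Interface

Orientations are given as a unit quaternion [x, y, z, w].
In Python, from plant import robot gives the robot as it stands.
- The arm moves only by the tool send_rows, never from a script. Its argument "targets" is a list of rows, each an object of numbers: "wx", "wy", "wz": the turn, a rotation vector about the tool's x, y, z in rad; "dx", "dy", "dz": the shift along the tool's x, y, z in cm; "claw": the finger opening in cm, from 0 to 8.7. A call has 1 to 12 rows; each row is the pose to reach, as a shift and turn from the pose commanded when the call began, along the tool's axes at that moment; what a row does not reach only later rows make up. A row lasts 1/12 s, in which the tool goes at most 41.7 mm and 7.16 degrees, less where a joint would pass 70% of its speed; a pose out of reach is approached as far as the arm can. A call with a gripper value outside its range is refused whole. The fingers move at their own pace and stop on an object; the grip force is fixed at half the most. Time passes only in rows, so rows that repeat a pose let the fingers close. It gives the time, the measured TCP pose, the force, the opening and the grip force at its end, in the units of the state.
- robot.state(): the state, without advancing time (a new reading comes with each control period).
- robot.get_image(name): name is "scene" or "top" or "wrist"; returns the picture (420x560x3 uint8, red, green, blue); there is no depth.
- robot.get_calibration(name): a dict with "mtx" (3x3 intrinsics, pixels), "R" (3x3) and "t" (3): a world point X has camera coordinates R X + t. Camera axes: x right, y down, z forward; pixel columns grow to the right and rows downward; lengths in m; the calibration is good to about 2 mm. A picture is of the moment at which its call begins: read the wrist's pose just before it. get_calibration takes no time and is no camera call; for the wrist camera it gives the pose at the moment of the call.
- robot.sign_off(): hands the job in; it is judged then, once.
Trained networks look in the newest picture that a camera, given by its name, has taken for a name from the list of things; names that differ only in an ending like _2 or _b are one class to them, and where a whole thing is asked for, a point or a joint stands for the part that bears it (a point fixed in the world has none). Each returns a list of dicts, best first, with "score" (0 to 1); they miss things now and then, are a little off and sometimes report something else, mostly with a low value. They report only what shows in the picture. A call takes as long as a camera call.
- robot.find_in(camera, name): "rect" ([centre column, centre row, width, height] in pixels, round what is visible of it).
- robot.outline_of(camera, name): "pixels" (420x560 bool, what is visible of it) and "rect" ([centre column, centre row, width, height] in pixels, round what is visible of it).
The state is a dict: "time": time; "joint_pos": joint angles; "qd": joint speeds; "joint_torque": joint torques, N m; "eef_pos": TCP position; "orientation": TCP orientation; "ft_force": force on the tool from outside, world axes, zero at the start; "wrist_torque": the same for the moment, N m; "gripper_width": finger opening in m; "grip_force": force on a finger pad.
Only numpy, scipy, OpenCV 4.12 (cv2) and the standard library are available. Lean on these libraries where they do the work, as an engineer would, in place of code of your own. Each camera call takes 0.05 s, during which the arm holds its last target. There are 200 camera calls.

## Working session

There is one attempt and no reset: what is moved stays moved. The work goes in short steps, Python scripts to look and compute and a tool call to move; the robot and the scene stay as the last step left them, time stands still between calls to the robot, and variables do not carry over. Pictures are saved under pics/ and viewed, at most 10 in all, crops included, and the job is handed in when it is done.

Besides the shell and the picture viewer there is one more tool, called after "Call:" as name([rows], argument=value, ...), one row to a line, values as JSON. send_rows: Moves the arm, as the interface text tells. Its arguments: {"type":"object","properties":{"targets":{"type":"array","items":{"type":"object","properties":{"wx":{"type":"number"},"wy":{"type":"number"},"wz":{"type":"number"},"dx":{"type":"number"},"dy":{"type":"number"},"dz":{"type":"number"},"claw":{"type":"number"}}}}},"required":["targets"]}

```bash
mkdir -p pics; ls; cat > h.py <<'E'
import numpy as np, cv2
from plant import robot
from scipy.spatial.transform import Rotation as Ro
def snap(cam,fn=None):
    im=robot.get_image(cam)
    if fn: cv2.imwrite('pics/'+fn,cv2.cvtColor(im,cv2.COLOR_RGB2BGR))
    return im
def onplane(c,px,z):
    K,R,t=[np.array(c[k]) for k in('mtx','R','t')]
    d=R.T@np.linalg.solve(K,[px[0],px[1],1.]); o=-R.T@t.ravel()
    return o+d*(z-o[2])/d[2]
def proj(c,X):
    K,R,t=[np.array(c[k]) for k in('mtx','R','t')]
    p=K@(R@np.array(X)+t.ravel()); return p[:2]/p[2]
E
python3 - <<'E'
from h import *
s=robot.state(); print(s)
a=snap('top','top0.png'); b=snap('scene','scene0.png')
for cam in('top','scene'):
    c=robot.get_calibration(cam); print(cam,(-c['R'].T@c['t']).round(3),c['R'].round(3).tolist(),c['mtx'].tolist())
for n in('gold_band','silver_band','black_band','ring_tray','stretcher','handle_grip','jar','dapping_block'):
    print(n,[(round(d['score'],2),np.round(d['rect'],1).tolist()) for d in robot.find_in('top',n)][:2])
E
```

```text
pics
{'time': 0.0, 'joint_pos': array([ 9.87853878e-01,  2.21272880e-01,  1.52759921e+00, -6.08728542e-08,
        1.39472217e+00, -1.26093023e-01]), 'qd': array([-1.26084485e-03,  7.75282693e-04,  9.31729890e-04, -8.37330422e-04,
        2.72039301e-05,  1.79927814e-03]), 'joint_torque': array([ 2.17361980e-03, -4.94612396e+01, -3.87381005e+01,  7.00858701e-02,
        5.73715463e-02, -1.64950602e-04]), 'eef_pos': array([0.27536203, 0.5603899 , 0.22941459]), 'orientation': array([ 2.26443319e-01,  9.74023830e-01, -9.38577145e-04, -3.47388664e-04]), 'ft_force': array([ 0.46483567, -0.85434855,  0.50375555]), 'wrist_torque': array([-0.08343366, -0.02525926,  0.00887812]), 'grip_force': 0.0, 'gripper_width': 0.08754626268043184}
top [0.463 0.027 1.504] [[-0.024, -1.0, -0.019], [-0.996, 0.025, -0.082], [0.082, 0.017, -0.996]] [[529.1171655236649, 0.0, 268.7167566970207], [0.0, 529.1171655236649, 213.95223484308775], [0.0, 0.0, 1.0]]
scene [1.535 1.044 1.272] [[-0.725, 0.688, 0.021], [0.422, 0.468, -0.777], [-0.544, -0.554, -0.63]] [[543.335821432056, 0.0, 283.3180076462545], [0.0, 543.335821432056, 207.5820898806663], [0.0, 0.0, 1.0]]
gold_band []
silver_band []
black_band []
ring_tray [(0.82, [398.2, 234.4, 84.5, 62.5]), (0.31, [232.7, 193.1, 69.4, 16.1])]
stretcher [(0.57, [246.1, 208.9, 94.9, 56.4]), (0.28, [398.4, 234.3, 82.5, 62.7])]
handle_grip [(0.62, [232.3, 192.4, 66.8, 19.0])]
jar [(0.95, [432.5, 179.0, 31.7, 26.6])]
dapping_block [(0.6, [261.6, 151.4, 20.3, 25.9])]
```

```bash
python3 - <<'E'
from h import *
a=cv2.imread('pics/top0.png'); cv2.imwrite('pics/top0c.png',cv2.resize(a[110:310,170:490],None,fx=2.5,fy=2.5,interpolation=cv2.INTER_CUBIC))
E
```

```text
(no output)
```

View pics/top0c.png

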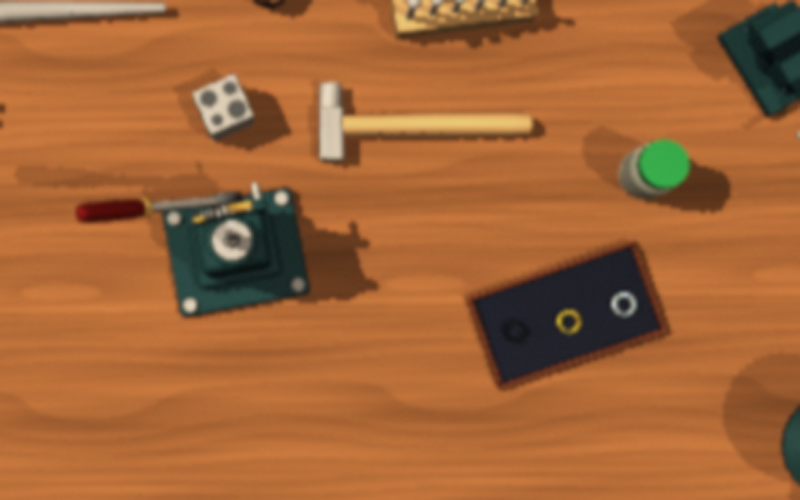

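View pics/scene0.png

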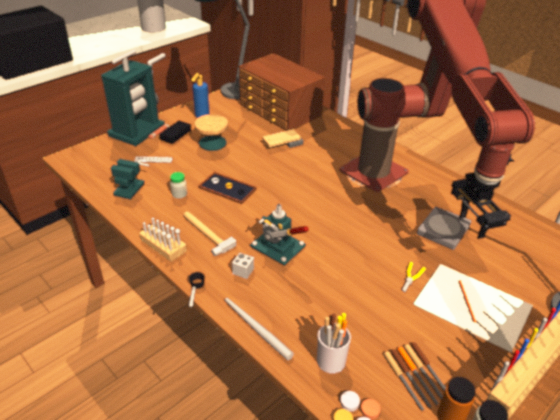

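The tray is at the right of the top view, with the gold band in the middle at about (397,238) in full-image pixels. The stretcher's mandrel is at about (263,206), and its lever points left, which is world +y. The scene view shows the arm well clear at the start.

```bash
python3 - <<'E'
from h import *
a=cv2.imread('pics/top0.png'); c=robot.get_calibration('top')
hsv=cv2.cvtColor(a,cv2.COLOR_BGR2HSV)
m=cv2.inRange(hsv,(18,110,90),(36,255,255)); mm=np.zeros_like(m); mm[225:252,385:410]=m[225:252,385:410]
ys,xs=np.nonzero(mm); 
(x,y),r=cv2.minEnclosingCircle(np.c_[xs,ys].astype(np.float32)); print('gold px',x,y,r,len(xs))
print('gold',onplane(c,(x,y),.011).round(4))
f=lambda p:(169.8+p[0]/2.5,109.8+p[1]/2.5)
print('silver',onplane(c,f((624,304)),.011).round(4),'black',onplane(c,f((515,331)),.011).round(4))
b=np.array([onplane(c,f(p),.016)[:2] for p in((174,218),(281,198),(298,285),(190,305))]); print('bolts',b.round(4).tolist(),b.mean(0))
# order: (+x,+y),(+x,-y),(-x,-y),(-x,+y)
ux=b[0]+b[1]-b[2]-b[3]; uy=b[0]+b[3]-b[1]-b[2]; print('yaw',np.arctan2(ux[1],ux[0]),np.arctan2(-uy[0],uy[1]))
print('mandrel',onplane(c,f((232,240)),.150).round(4),onplane(c,f((232,240)),.180).round(4))
E
```

```text
gold px 397.0 238.0 5.099119663238525 56
gold [ 0.5087 -0.3055  0.011 ]
silver [ 0.5257 -0.369   0.011 ] black [ 0.4984 -0.2458  0.011 ]
bolts [[0.6356, 0.1349], [0.6552, 0.0131], [0.556, -0.0034], [0.5365, 0.1188]] [0.59580165 0.06585117]
yaw 0.16349102615420308 0.15905179979903236
mandrel [0.5957 0.0659 0.15  ] [0.5927 0.0651 0.18  ]
```

Call:
send_rows([
  {"dx":-2.5,"dy":-2.8,"wz":0.1,"claw":8.7},
  {"dx":-5.5,"dy":-6.2,"wz":0.2},
  {"dx":-8.2,"dy":-9.3,"wz":0.3},
  {"dx":-10.9,"dy":-12.4,"wz":0.4},
  {"dx":-13.6,"dy":-15.5,"wz":0.5},
  {"dx":-16.3,"dy":-18.6,"wz":0.6},
  {"dx":-19,"dy":-21.7,"wz":0.7},
  {"dx":-21.7,"dy":-24.8,"wz":0.8},
  {"dx":-24.4,"dy":-27.9,"wz":0.9},
  {"dx":-27.1,"dy":-30.8,"wz":0.953},
  {"dx":-28.5,"dy":-32.5,"wz":0.953},
  {"dx":-29.6,"dy":-33.7,"wz":0.953},
])

```text
invalid input
```

```bash
cat >> h.py <<'E'
def todo(p,ang=0.161):
    s=robot.state(); R=Ro.from_quat(s['orientation']); d=R.inv().apply(np.array(p)-s['eef_pos'])*100
    ca,sa=np.cos(ang),np.sin(ang)
    G=Ro.from_matrix(np.array([[sa,ca,0],[-ca,sa,0],[0,0,-1.]]).T.T)
    w=(R.inv()*G).as_rotvec()
    print('t',round(s['time'],2),'at',s['eef_pos'].round(4),'F',s['ft_force'].round(1),'w',round(s['gripper_width'],4),'| d cm',d.round(2),'w',w.round(3))
E
python3 -c "
from h import *
G=np.array([[1,2],[3,4]])
todo([.5087,-.3055,.15])"
```

```text
Traceback (most recent call last):
  File "h.py", line 18, in todo
    G=Ro.from_matrix(np.array([[sa,ca,0],[-ca,sa,0],[0,0,-1.]]).T.T)
  File "scipy/spatial/transform/_rotation.pyx", line 1143, in scipy.spatial.transform._rotation.Rotation.from_matrix
ValueError: Non-positive determinant (left-handed or null coordinate frame) in rotation matrix 0: [[ 0.16030535  0.98706747  0.        ]
 [-0.98706747  0.16030535  0.        ]
 [ 0.          0.         -1.        ]].
```

```bash
sed -i 's/G=Ro.from_matrix.*/G=Ro.from_matrix([[-sa,ca,0],[ca,sa,0],[0,0,-1.]])/' h.py
python3 -c "
from h import *
todo([.5087,-.3055,.15])"
```

```text
t 0.5 at [0.2757 0.5609 0.2305] F [0.3 0.4 0.2] w 0.0868 | d cm [-59.13 -67.48   8.06] w [-0.     0.     0.953]
```

Call:
send_rows([
  {"dx":-2.5,"dy":-2.8,"dz":0,"wx":0,"wy":0,"wz":0.1,"claw":8.7},
  {"dx":-5.5,"dy":-6.2,"dz":0,"wx":0,"wy":0,"wz":0.2,"claw":8.7},
  {"dx":-8.2,"dy":-9.3,"dz":0,"wx":0,"wy":0,"wz":0.3,"claw":8.7},
  {"dx":-10.9,"dy":-12.4,"dz":0,"wx":0,"wy":0,"wz":0.4,"claw":8.7},
  {"dx":-13.6,"dy":-15.5,"dz":0,"wx":0,"wy":0,"wz":0.5,"claw":8.7},
  {"dx":-16.3,"dy":-18.6,"dz":0,"wx":0,"wy":0,"wz":0.6,"claw":8.7},
  {"dx":-19,"dy":-21.7,"dz":0,"wx":0,"wy":0,"wz":0.7,"claw":8.7},
  {"dx":-21.7,"dy":-24.8,"dz":0,"wx":0,"wy":0,"wz":0.8,"claw":8.7},
  {"dx":-24.4,"dy":-27.9,"dz":0,"wx":0,"wy":0,"wz":0.9,"claw":8.7},
  {"dx":-27.1,"dy":-30.8,"dz":0,"wx":0,"wy":0,"wz":0.953,"claw":8.7},
  {"dx":-28.5,"dy":-32.5,"dz":0,"wx":0,"wy":0,"wz":0.953,"claw":8.7},
  {"dx":-29.6,"dy":-33.7,"dz":0,"wx":0,"wy":0,"wz":0.953,"claw":8.7},
])

```text
time: 1.5
eef_pos: [0.3931, 0.1255, 0.2309]
orientation: [0.649, 0.761, 0.0, 0.001]
ft_force: [-0.1, -0.3, -0.7]
gripper_width: 0.087
grip_force: 0.0
```

```bash
python3 -c "
from h import *
todo([.5087,-.3055,.13])"
```

```text
t 1.5 at [0.3931 0.1255 0.2309] F [-0.1 -0.3 -0.7] w 0.087 | d cm [-44.37   4.62  10.12] w [ 0.001  0.001 -0.003]
```

Call:
send_rows([
  {"dx":-3.7,"dy":0.4,"dz":0.3,"wx":0,"wy":0,"wz":0,"claw":8.7},
  {"dx":-7.7,"dy":0.8,"dz":1.0,"wx":0,"wy":0,"wz":0,"claw":8},
  {"dx":-11.7,"dy":1.2,"dz":2.0,"wx":0,"wy":0,"wz":0,"claw":7},
  {"dx":-15.7,"dy":1.6,"dz":3.0,"wx":0,"wy":0,"wz":0,"claw":6},
  {"dx":-19.7,"dy":2.0,"dz":4.0,"wx":0,"wy":0,"wz":0,"claw":6},
  {"dx":-23.7,"dy":2.4,"dz":5,"wx":0,"wy":0,"wz":0,"claw":6},
  {"dx":-27.7,"dy":2.8,"dz":6,"wx":0,"wy":0,"wz":0,"claw":6},
  {"dx":-31.7,"dy":3.3,"dz":7,"wx":0,"wy":0,"wz":0,"claw":6},
  {"dx":-35.7,"dy":3.7,"dz":8,"wx":0,"wy":0,"wz":0,"claw":6},
  {"dx":-39.5,"dy":4.1,"dz":9,"wx":0,"wy":0,"wz":0,"claw":6},
  {"dx":-42.5,"dy":4.4,"dz":9.8,"wx":0,"wy":0,"wz":0,"claw":6},
  {"dx":-44.4,"dy":4.6,"dz":10.1,"wx":0,"wy":0,"wz":0,"claw":6},
])

```text
time: 2.5
eef_pos: [0.509, -0.306, 0.1281]
orientation: [0.649, 0.761, -0.0, -0.0]
ft_force: [-0.4, -0.3, -0.3]
gripper_width: 0.0597
grip_force: 0.0
```

```bash
python3 - <<'E'
from h import *
robot.get_image('top'); robot.get_image('top')
todo([.5087,-.3055,.13])
c=robot.get_calibration('wrist'); im=snap('wrist','w1.png')
print((-c['R'].T@c['t']).round(4),c['R'].round(3).tolist())
for n in('gold_band',):
    for d in robot.outline_of('wrist',n)[:2]: print(n,round(d['score'],2),np.round(d['rect'],1),onplane(c,d['rect'][:2],.009).round(4))
for n in('silver_band','black_band'):
    print(n,[(round(d['score'],2),np.round(d['rect'],1).tolist()) for d in robot.find_in('wrist',n)][:2])
E
```

```text
t 2.6 at [ 0.5091 -0.3059  0.1286] F [ 0.8  0.7 -0.9] w 0.06 | d cm [ 0.05 -0.03 -0.14] w [-0.001  0.    -0.003]
[ 0.4965 -0.2248  0.2823] [[0.988, 0.156, -0.001], [0.149, -0.942, 0.3], [0.046, -0.297, -0.954]]
silver_band [(0.75, [281.8, 275.4, 27.3, 25.1])]
black_band [(0.81, [273.9, 134.2, 25.6, 29.9]), (0.51, [273.1, 205.1, 28.8, 29.8])]
```

View pics/w1.png

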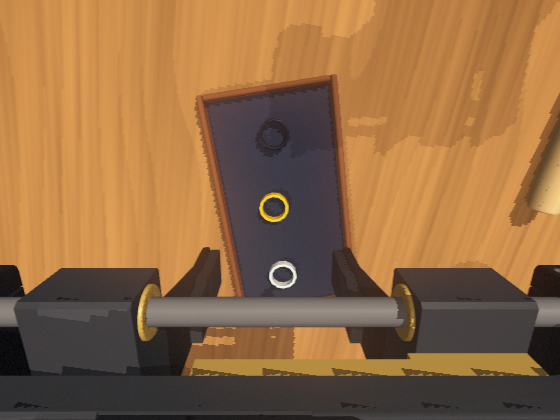

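The wrist view shows the gold band at (274,208), between black (273,135) and silver (282,275).

```bash
cat >> h.py <<'E'
def gold(im,roi):
    hsv=cv2.cvtColor(im,cv2.COLOR_RGB2HSV); m=cv2.inRange(hsv,(20,120,90),(36,255,255))
    x0,x1,y0,y1=roi; k=np.zeros_like(m); k[y0:y1,x0:x1]=m[y0:y1,x0:x1]
    cs,_=cv2.findContours(k,cv2.RETR_EXTERNAL,cv2.CHAIN_APPROX_NONE); q=max(cs,key=cv2.contourArea)
    return cv2.fitEllipse(q)
E
python3 - <<'E'
from h import *
im=cv2.cvtColor(cv2.imread('pics/w1.png'),cv2.COLOR_BGR2RGB); c=robot.get_calibration('wrist')
e=gold(im,(250,300,185,230)); print(e)
for z in(.009,.013): print(onplane(c,e[0],z).round(4))
E
```

```text
((273.6214904785156, 207.275390625), (28.066633224487305, 28.776742935180664), 62.33922576904297)
[ 0.5077 -0.3044  0.009 ]
[ 0.5075 -0.3032  0.013 ]
```

Call:
send_rows([
  {"dx":0.16,"dy":-0.07,"dz":3,"wx":0,"wy":0,"wz":0,"claw":5},
  {"dx":0.16,"dy":-0.07,"dz":6,"wx":0,"wy":0,"wz":0,"claw":5},
  {"dx":0.16,"dy":-0.07,"dz":8.5,"wx":0,"wy":0,"wz":0,"claw":5},
  {"dx":0.16,"dy":-0.07,"dz":10,"wx":0,"wy":0,"wz":0,"claw":5},
  {"dx":0.16,"dy":-0.07,"dz":10.5,"wx":0,"wy":0,"wz":0,"claw":5},
  {"dx":0.16,"dy":-0.07,"dz":10.5,"wx":0,"wy":0,"wz":0,"claw":5},
])

```text
time: 3.3
eef_pos: [0.5075, -0.2998, 0.0235]
orientation: [0.647, 0.762, -0.0, -0.001]
ft_force: [0.9, -0.4, 0.4]
gripper_width: 0.0502
grip_force: 0.0
```

```bash
python3 - <<'E'
from h import *
for i in range(3):
    robot.get_image('top'); todo([.508,-.3045,.015])
c=robot.get_calibration('wrist'); im=snap('wrist','w2.png')
try:
    e=gold(im,(200,340,150,330)); print(e)
    for z in(.009,.013): print(onplane(c,e[0],z).round(4))
except Exception as x: print(x)
E
```

```text
t 3.35 at [ 0.5085 -0.3007  0.025 ] F [ 0.3 -0.3  1.1] w 0.0502 | d cm [-0.36 -0.11  1.  ] w [-0.    -0.     0.001]
t 3.4 at [ 0.5092 -0.3015  0.026 ] F [-0.  -0.   0.4] w 0.0501 | d cm [-0.28 -0.17  1.1 ] w [0.001 0.001 0.001]
t 3.45 at [ 0.5095 -0.3019  0.0265] F [-0.7  0.3  0.1] w 0.0495 | d cm [-0.23 -0.2   1.15] w [0.002 0.002 0.001]
((270.3912353515625, 266.06024169921875), (43.06596755981445, 43.9035530090332), 36.55018997192383)
[ 0.5075 -0.3079  0.009 ]
[ 0.5072 -0.3059  0.013 ]
```

```bash
python3 - <<'E'
from h import *
for i in range(6): robot.get_image('top')
todo([.508,-.3045,.015])
c=robot.get_calibration('wrist'); im=snap('wrist','w3.png')
todo([.508,-.3045,.015])
e=gold(im,(200,340,150,330)); print(e)
for z in(.009,.011,.013): print(onplane(c,e[0],z).round(4))
E
```

```text
t 3.8 at [ 0.5086 -0.3018  0.0251] F [-0.2  0.2 -0.3] w 0.0502 | d cm [-0.26 -0.1   1.01] w [ 0.001  0.001 -0.   ]
t 3.85 at [ 0.5084 -0.3017  0.0249] F [ 0.1  0.1 -0.9] w 0.0499 | d cm [-0.27 -0.09  0.99] w [ 0.  0. -0.]
((272.0910949707031, 267.7451477050781), (43.073551177978516, 44.15660095214844), 26.131729125976562)
[ 0.5075 -0.3079  0.009 ]
[ 0.5074 -0.3069  0.011 ]
[ 0.5072 -0.3059  0.013 ]
```

Call:
send_rows([
  {"dx":-0.5,"dy":-0.15,"dz":0.3,"wx":0,"wy":0,"wz":0,"claw":5},
  {"dx":-0.5,"dy":-0.15,"dz":0.6,"wx":0,"wy":0,"wz":0,"claw":5},
  {"dx":-0.5,"dy":-0.15,"dz":0.95,"wx":0,"wy":0,"wz":0,"claw":5},
  {"dx":-0.5,"dy":-0.15,"dz":0.95,"wx":0,"wy":0,"wz":0,"claw":5},
  {"dx":-0.5,"dy":-0.15,"dz":0.95,"wx":0,"wy":0,"wz":0,"claw":5},
  {"dx":-0.5,"dy":-0.15,"dz":0.95,"wx":0,"wy":0,"wz":0,"claw":5},
])

```text
time: 4.35
eef_pos: [0.5075, -0.3066, 0.0148]
orientation: [0.648, 0.762, 0.0, -0.0]
ft_force: [0.0, 0.4, 0.0]
gripper_width: 0.0502
grip_force: 0.0
```

```bash
python3 - <<'E'
from h import *
todo([.5078,-.3065,.0155])
c=robot.get_calibration('wrist'); im=snap('wrist')
todo([.508,-.3045,.015])
e=gold(im,(200,340,150,340)); print(e)
for z in(.009,.011,.013): print(onplane(c,e[0],z).round(4))
cv2.imwrite('pics/w4.png',cv2.cvtColor(cv2.resize(im[180:380,120:420],None,fx=2.5,fy=2.5),cv2.COLOR_RGB2BGR))
p=robot.state()
R=Ro.from_quat(p['orientation'])
for d in(-.011,0,.008): print(proj(c,p['eef_pos']+R.apply([0,0,d])).round(1))
E
```

```text
t 4.35 at [ 0.5075 -0.3066  0.0148] F [0.  0.4 0. ] w 0.0502 | d cm [ 0.    0.03 -0.07] w [-0. -0. -0.]
t 4.4 at [ 0.5076 -0.3067  0.015 ] F [ 0.7 -0.5 -0.5] w 0.0504 | d cm [ 0.21  0.07 -0.  ] w [-0. -0.  0.]
((275.3318176269531, 268.9685363769531), (45.87212371826172, 47.051719665527344), 16.579925537109375)
[ 0.5075 -0.3079  0.009 ]
[ 0.5074 -0.3069  0.011 ]
[ 0.5072 -0.3058  0.013 ]
[275.9 283.3]
[275.9 272.3]
[275.9 265.2]
```

View pics/w4.png

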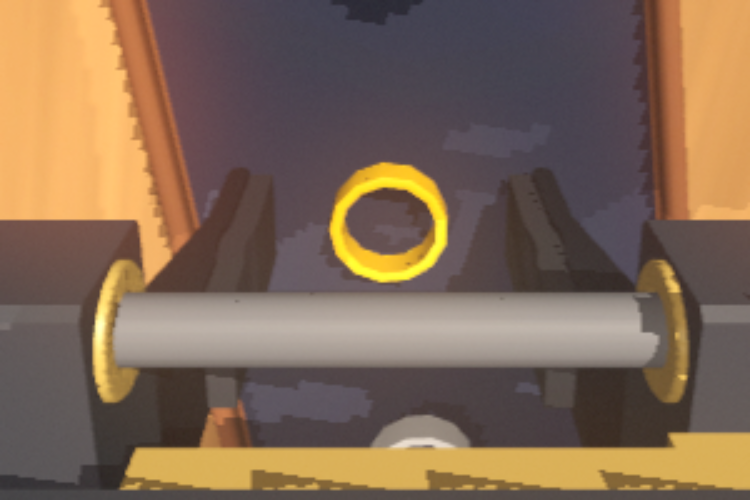

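The band sits centred between the pads in the crop at (390,222). Closing now.

Call:
send_rows([
  {"dx":0,"dy":0,"dz":0,"wx":0,"wy":0,"wz":0,"claw":3.5},
  {"dx":0,"dy":0,"dz":0,"wx":0,"wy":0,"wz":0,"claw":2.5},
  {"dx":0,"dy":0,"dz":0,"wx":0,"wy":0,"wz":0,"claw":2.0},
  {"dx":0,"dy":0,"dz":0,"wx":0,"wy":0,"wz":0,"claw":2.0},
  {"dx":0,"dy":0,"dz":0,"wx":0,"wy":0,"wz":0,"claw":2.0},
  {"dx":0,"dy":0,"dz":0,"wx":0,"wy":0,"wz":0,"claw":2.0},
])

```text
time: 4.9
eef_pos: [0.5077, -0.3067, 0.0151]
orientation: [0.648, 0.762, 0.0, 0.0]
ft_force: [0.0, -0.5, 0.8]
gripper_width: 0.0231
grip_force: 30.0
```

Call:
send_rows([
  {"dx":0,"dy":0,"dz":-1,"wx":0,"wy":0,"wz":0,"claw":2.0},
  {"dx":0,"dy":0,"dz":-4,"wx":0,"wy":0,"wz":0,"claw":2.0},
  {"dx":0,"dy":0,"dz":-8,"wx":0,"wy":0,"wz":0,"claw":2.0},
  {"dx":0,"dy":0,"dz":-12,"wx":0,"wy":0,"wz":0,"claw":2.0},
  {"dx":0,"dy":0,"dz":-16,"wx":0,"wy":0,"wz":0,"claw":2.0},
  {"dx":0,"dy":0,"dz":-19,"wx":0,"wy":0,"wz":0,"claw":2.0},
  {"dx":0,"dy":0,"dz":-21,"wx":0,"wy":0,"wz":0,"claw":2.0},
  {"dx":0,"dy":0,"dz":-21,"wx":0,"wy":0,"wz":0,"claw":2.0},
])

```text
time: 5.57
eef_pos: [0.5101, -0.3086, 0.2326]
orientation: [0.648, 0.762, 0.0, 0.006]
ft_force: [0.8, -0.2, 0.4]
gripper_width: 0.0231
grip_force: 30.0
```

```bash
python3 - <<'E'
from h import *
for i in range(3): robot.get_image('top')
todo([.5957,.0659,.225]); print(robot.state()['grip_force'])
im=snap('wrist','w5.png'); e=gold(im,(200,340,150,340)); print(e)
E
```

```text
t 5.72 at [ 0.5072 -0.3063  0.2244] F [ 0.7  0.4 -1.3] w 0.0229 | d cm [35.32 14.7  -0.04] w [-0.001 -0.001 -0.   ]
29.99991045333445
((275.76531982421875, 268.5561218261719), (41.038352966308594, 43.68831253051758), 19.403480529785156)
```

Call:
send_rows([
  {"dx":2,"dy":0.8,"dz":0,"wx":0,"wy":0,"wz":0,"claw":2.0},
  {"dx":5.5,"dy":2.3,"dz":0,"wx":0,"wy":0,"wz":0,"claw":2.0},
  {"dx":9,"dy":3.8,"dz":0,"wx":0,"wy":0,"wz":0,"claw":2.0},
  {"dx":12.5,"dy":5.2,"dz":0,"wx":0,"wy":0,"wz":0,"claw":2.0},
  {"dx":16,"dy":6.7,"dz":0,"wx":0,"wy":0,"wz":0,"claw":2.0},
  {"dx":19.5,"dy":8.1,"dz":0,"wx":0,"wy":0,"wz":0,"claw":2.0},
  {"dx":23,"dy":9.6,"dz":0,"wx":0,"wy":0,"wz":0,"claw":2.0},
  {"dx":26.5,"dy":11,"dz":0,"wx":0,"wy":0,"wz":0,"claw":2.0},
  {"dx":30,"dy":12.5,"dz":0,"wx":0,"wy":0,"wz":0,"claw":2.0},
  {"dx":32.8,"dy":13.6,"dz":0,"wx":0,"wy":0,"wz":0,"claw":2.0},
  {"dx":34.6,"dy":14.4,"dz":0,"wx":0,"wy":0,"wz":0,"claw":2.0},
  {"dx":35.3,"dy":14.7,"dz":0,"wx":0,"wy":0,"wz":0,"claw":2.0},
])

```text
time: 6.77
eef_pos: [0.5951, 0.0684, 0.2225]
orientation: [0.647, 0.763, -0.001, -0.002]
ft_force: [-0.2, 0.2, -0.9]
gripper_width: 0.0232
grip_force: 30.0
```

```bash
python3 - <<'E'
from h import *
for i in range(10): robot.get_image('top')
todo([.5957,.0659,.225])
c=robot.get_calibration('wrist'); im=snap('wrist')
for z in(.150,.182,.188): print('mandrel axis px',z,proj(c,[.5957,.0659,z]).round(1))
cv2.imwrite('pics/w6.png',cv2.cvtColor(cv2.resize(im[180:380,120:420],None,fx=2.5,fy=2.5),cv2.COLOR_RGB2BGR))
cv2.imwrite('pics/w6full.png',cv2.cvtColor(im,cv2.COLOR_RGB2BGR))
E
```

```text
t 7.27 at [0.5961 0.0643 0.2252] F [-0.1 -0.1 -0.6] w 0.0231 | d cm [ 0.17 -0.02  0.02] w [ 0.     0.    -0.001]
mandrel axis px 0.15 [275.5 220.5]
mandrel axis px 0.182 [275.4 237.1]
mandrel axis px 0.188 [275.4 240.8]
```

View pics/w6.png

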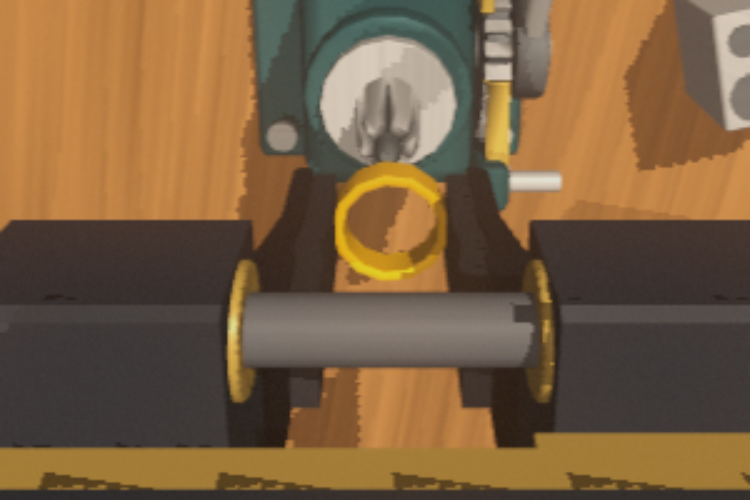

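The wrist crop shows the collar centred at about (389,103) and the bar tip at (388,152). In full-image pixels that is (275.6,221) and (275.2,241), which matches the projected mandrel axis. The band hangs at (390,220), so I'll work out its offset from the axis.

```bash
cat >> h.py <<'E'
def bandoff(im,c,s,roi=(200,340,180,340),zb=.010):
    """band centre offset (tool x,y in m): bounding box of the gold blob against projected rims"""
    hsv=cv2.cvtColor(im,cv2.COLOR_RGB2HSV); m=cv2.inRange(hsv,(18,110,60),(36,255,255))
    x0,x1,y0,y1=roi; k=np.zeros_like(m); k[y0:y1,x0:x1]=m[y0:y1,x0:x1]
    cs,_=cv2.findContours(k,cv2.RETR_EXTERNAL,cv2.CHAIN_APPROX_NONE); q=max(cs,key=cv2.contourArea)[:,0]
    box=np.r_[q.min(0)-.5,q.max(0)+.5]
    R=Ro.from_quat(s['orientation']); t=np.linspace(0,2*np.pi,90)
    def f(o):
        P=np.array([proj(c,s['eef_pos']+R.apply([o[0]+.0125*np.cos(a),o[1]+.0125*np.sin(a),h])) for h in(o[2],o[2]-.008) for a in t])
        return np.r_[P.min(0),P.max(0)]-box
    from scipy.optimize import least_squares
    r=least_squares(lambda o:f([o[0],o[1],zb]),[0,0]); r3=least_squares(f,[0,0,zb],x_scale=.001)
    print('band off mm',(r.x*1e3).round(2),'res px',r.fun.round(1),'free z',(r3.x*1e3).round(2),r3.fun.round(1)); return r.x
E
python3 - <<'E'
from h import *
for i in range(3):
    s=robot.state(); c=robot.get_calibration('wrist'); im=snap('wrist'); bandoff(im,c,s)
todo([.5957,.0659,.225])
E
```

```text
band off mm [-0.87 -0.1 ] res px [-2.  -0.1  2.   0.2] free z [-4.55 -0.11 17.16] [-0.9  0.9  0.9 -0.9]
band off mm [-0.58 -0.09] res px [-2.  -0.6  2.   0.7] free z [-5.22 -0.11 19.04] [-0.7  0.7  0.7 -0.7]
band off mm [-0.85 -0.08] res px [-2.  -0.1  2.   0.2] free z [-4.54 -0.09 17.18] [-0.9  0.9  0.9 -0.9]
t 7.47 at [0.5962 0.065  0.2252] F [ 0.1 -0.2 -0.2] w 0.0233 | d cm [ 0.1  -0.03  0.02] w [ 0.  0. -0.]
```

Call:
send_rows([
  {"dx":0.16,"dy":-0.05,"dz":0.5,"wx":0,"wy":0,"wz":0,"claw":2.0},
  {"dx":0.16,"dy":-0.05,"dz":1.5,"wx":0,"wy":0,"wz":0,"claw":2.0},
  {"dx":0.16,"dy":-0.05,"dz":2.2,"wx":0,"wy":0,"wz":0,"claw":2.0},
  {"dx":0.16,"dy":-0.05,"dz":2.8,"wx":0,"wy":0,"wz":0,"claw":2.0},
  {"dx":0.16,"dy":-0.05,"dz":2.8,"wx":0,"wy":0,"wz":0,"claw":2.0},
  {"dx":0.16,"dy":-0.05,"dz":2.8,"wx":0,"wy":0,"wz":0,"claw":2.0},
  {"dx":0.16,"dy":-0.05,"dz":2.8,"wx":0,"wy":0,"wz":0,"claw":2.0},
])

```text
time: 8.05
eef_pos: [0.5955, 0.0668, 0.197]
orientation: [0.648, 0.762, -0.0, 0.0]
ft_force: [-0.6, -1.3, 0.4]
gripper_width: 0.0232
grip_force: 30.0
```

```bash
python3 - <<'E'
from h import *
for i in range(3): robot.get_image('top')
todo([.5957-.16*.0008,.0659+.0008,.1615])
c=robot.get_calibration('wrist'); im=snap('wrist')
todo([.5957-.16*.0008,.0659+.0008,.1615])
cv2.imwrite('pics/w7.png',cv2.cvtColor(cv2.resize(im[200:320,200:350],None,fx=5,fy=5,interpolation=cv2.INTER_CUBIC),cv2.COLOR_RGB2BGR))
E
```

```text
t 8.2 at [0.5957 0.0668 0.1976] F [ 0.5  0.1 -0.8] w 0.0231 | d cm [-0.01 -0.02  3.61] w [0.001 0.    0.   ]
t 8.25 at [0.5957 0.0668 0.1976] F [ 0.4  0.1 -0.6] w 0.0232 | d cm [-0.01 -0.02  3.61] w [0.001 0.    0.   ]
```

View pics/w7.png

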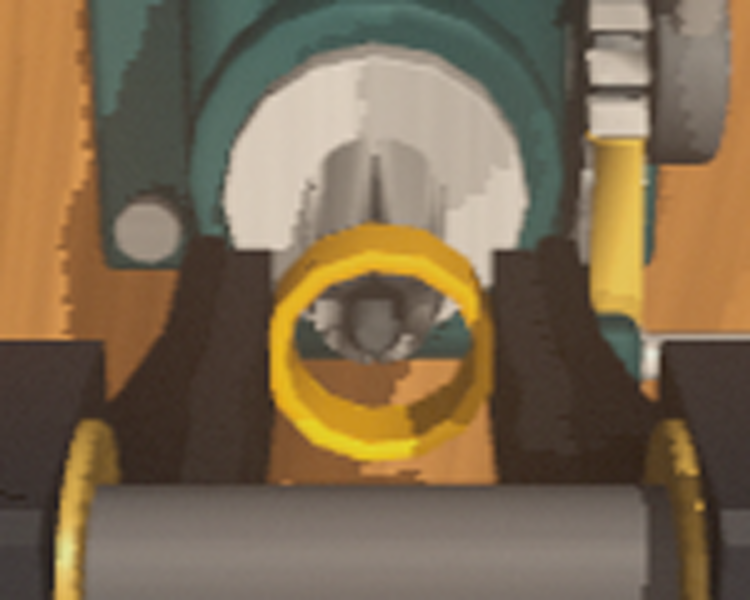

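The bar tip at crop (376,325) lines up with the hole front to back. The band centre is at x=382 against 376 for the collar, so I'll shift about 0.6 mm in -y.

Call:
send_rows([
  {"dx":0,"dy":-0.06,"dz":0,"wx":0,"wy":0,"wz":0,"claw":2.0},
  {"dx":0,"dy":-0.06,"dz":0.5,"wx":0,"wy":0,"wz":0,"claw":2.0},
  {"dx":0,"dy":-0.06,"dz":1.0,"wx":0,"wy":0,"wz":0,"claw":2.0},
  {"dx":0,"dy":-0.06,"dz":1.5,"wx":0,"wy":0,"wz":0,"claw":2.0},
  {"dx":0,"dy":-0.06,"dz":1.8,"wx":0,"wy":0,"wz":0,"claw":2.0},
  {"dx":0,"dy":-0.06,"dz":1.8,"wx":0,"wy":0,"wz":0,"claw":2.0},
])

```text
time: 8.75
eef_pos: [0.594, 0.0667, 0.1775]
orientation: [0.648, 0.762, -0.001, -0.001]
ft_force: [0.4, 0.4, -0.4]
gripper_width: 0.023
grip_force: 30.0
```

```bash
python3 - <<'E'
from h import *
for i in range(3): robot.get_image('top')
for i in range(4):
    robot.get_image('top'); todo([.5957-.16*.0008,.0659+.0008,.1615])
E
```

```text
t 8.95 at [0.595  0.0667 0.1792] F [-0.4 -0.  -0. ] w 0.0233 | d cm [-0.01  0.06  1.77] w [0. 0. 0.]
t 9.0 at [0.595  0.0667 0.1793] F [ 0.3 -0.4 -0.3] w 0.0232 | d cm [-0.01  0.05  1.78] w [0. 0. 0.]
t 9.05 at [0.595  0.0667 0.1794] F [ 0.9  0.3 -0.1] w 0.0232 | d cm [-0.01  0.05  1.79] w [0.001 0.    0.   ]
t 9.1 at [0.595  0.0667 0.1793] F [-0.  -0.3 -1.4] w 0.023 | d cm [-0.01  0.05  1.78] w [0.001 0.    0.   ]
```

Call:
send_rows([
  {"dx":0,"dy":0,"dz":0.3,"wx":0,"wy":0,"wz":0,"claw":2.0},
  {"dx":0,"dy":0,"dz":0.6,"wx":0,"wy":0,"wz":0,"claw":2.0},
  {"dx":0,"dy":0,"dz":0.9,"wx":0,"wy":0,"wz":0,"claw":2.0},
  {"dx":0,"dy":0,"dz":1.2,"wx":0,"wy":0,"wz":0,"claw":2.0},
  {"dx":0,"dy":0,"dz":1.4,"wx":0,"wy":0,"wz":0,"claw":2.0},
  {"dx":0,"dy":0,"dz":1.6,"wx":0,"wy":0,"wz":0,"claw":2.0},
  {"dx":0,"dy":0,"dz":1.7,"wx":0,"wy":0,"wz":0,"claw":2.0},
  {"dx":0,"dy":0,"dz":1.7,"wx":0,"wy":0,"wz":0,"claw":2.0},
])

```text
time: 9.77
eef_pos: [0.5947, 0.0667, 0.1617]
orientation: [0.648, 0.762, -0.0, -0.0]
ft_force: [0.6, -0.4, 0.3]
gripper_width: 0.0231
grip_force: 30.0
```

```bash
python3 - <<'E'
from h import *
for i in range(4):
    robot.get_image('top')
    if i>1:todo([.5957-.16*.0008,.0659+.0008,.160])
im=snap('wrist')
cv2.imwrite('pics/w8.png',cv2.cvtColor(cv2.resize(im[200:320,200:350],None,fx=5,fy=5,interpolation=cv2.INTER_CUBIC),cv2.COLOR_RGB2BGR))
E
```

```text
t 9.92 at [0.5948 0.0667 0.1621] F [ 0.2 -0.3 -0.3] w 0.0232 | d cm [-0.01  0.07  0.21] w [ 0. -0. -0.]
t 9.97 at [0.5949 0.0667 0.1622] F [ 0.8 -0.3 -0.8] w 0.0234 | d cm [-0.01  0.07  0.22] w [ 0.  0. -0.]
```

View pics/w8.png

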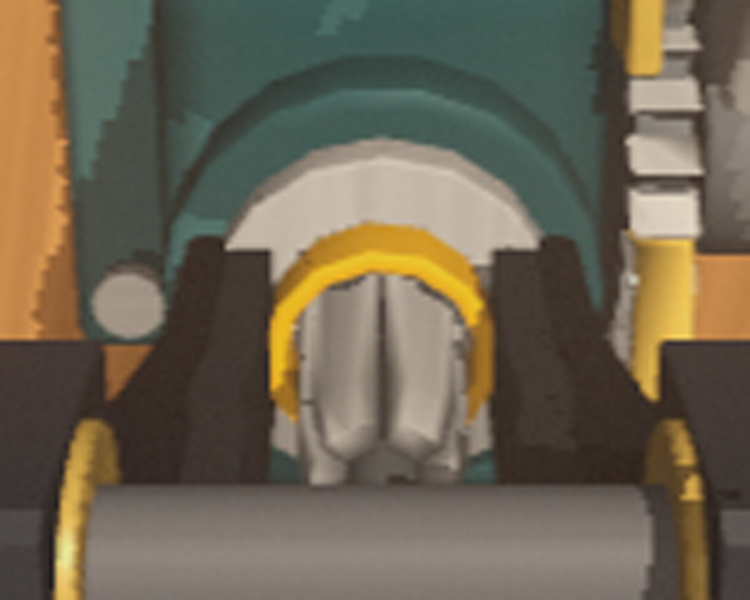

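The band is round the mandrel and centred. I'll lower the last 1.5 mm and release.

Call:
send_rows([
  {"dx":0,"dy":0,"dz":0.1,"wx":0,"wy":0,"wz":0,"claw":2.0},
  {"dx":0,"dy":0,"dz":0.17,"wx":0,"wy":0,"wz":0,"claw":2.0},
  {"dx":0,"dy":0,"dz":0.17,"wx":0,"wy":0,"wz":0,"claw":2.0},
  {"dx":0,"dy":0,"dz":0.17,"wx":0,"wy":0,"wz":0,"claw":2.5},
  {"dx":0,"dy":0,"dz":0.17,"wx":0,"wy":0,"wz":0,"claw":3.0},
  {"dx":0,"dy":0,"dz":0.17,"wx":0,"wy":0,"wz":0,"claw":4.0},
  {"dx":0,"dy":0,"dz":0.17,"wx":0,"wy":0,"wz":0,"claw":5.0},
  {"dx":0,"dy":0,"dz":0.17,"wx":0,"wy":0,"wz":0,"claw":5.0},
  {"dx":0,"dy":0,"dz":-1,"wx":0,"wy":0,"wz":0,"claw":5.0},
  {"dx":0,"dy":0,"dz":-3,"wx":0,"wy":0,"wz":0,"claw":5.0},
  {"dx":0,"dy":0,"dz":-6,"wx":0,"wy":0,"wz":0,"claw":5.0},
  {"dx":0,"dy":0,"dz":-8,"wx":0,"wy":0,"wz":0,"claw":5.0},
])

```text
time: 11.02
eef_pos: [0.5953, 0.0668, 0.2452]
orientation: [0.648, 0.762, 0.001, 0.001]
ft_force: [0.9, -0.0, 0.8]
gripper_width: 0.0498
grip_force: 0.0
```

```bash
python3 - <<'E'
from h import *
for i in range(8): robot.get_image('top')
todo([.5957,.0659,.24])
c=robot.get_calibration('wrist'); im=snap('wrist')
print([proj(c,[.5957,.0659,z]).round(1).tolist() for z in(.150,.154,.158)])
cv2.imwrite('pics/w9.png',cv2.cvtColor(np.hstack([cv2.resize(im[170:290,200:350],None,fx=3,fy=3,interpolation=cv2.INTER_CUBIC),im[30:390,60:400]]),cv2.COLOR_RGB2BGR))
st=robot.get_image('scene'); 
for n in('handle_grip',): print([(round(d['score'],2),np.round(d['rect'],1).tolist()) for d in robot.find_in('scene',n)][:2])
E
```

```text
t 11.42 at [0.5939 0.0667 0.2405] F [-0.5 -0.8 -0.6] w 0.0497 | d cm [-0.11  0.16  0.05] w [-0.003 -0.    -0.   ]
[[278.2, 217.4], [278.2, 219.1], [278.2, 220.8]]
[(0.72, [285.8, 232.6, 44.3, 18.1])]
```

View pics/w9.png

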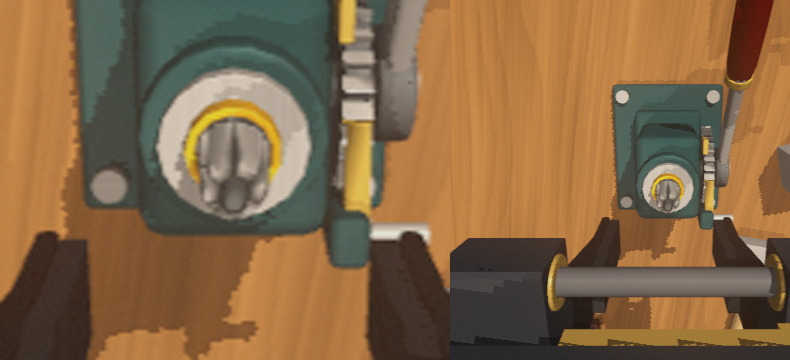

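The band is seated and concentric with the collar: band (233,142) against collar (233,140) in the crop. Next is the lever, pressed with closed fingertips along its arc.

```bash
cat >> h.py <<'E'
O=np.array([.5957,.0659]); YAW=.161
ex=np.array([np.cos(YAW),np.sin(YAW)]); ey=np.array([-ex[1],ex[0]])
def st2w(x,y,z): return np.r_[O+x*ex+y*ey,z]
def w2st(p): d=np.array(p[:2])-O; return np.array([d@ex,d@ey,p[2]])
def tcp_for(q,r=.145):
    f=.74-q; y=r*np.cos(f)-.011*np.sin(f); z=.086+r*np.sin(f)+.011*np.cos(f)
    k=np.clip(f/.02,-1,1)
    return st2w(.050,y-.0095*k,z+.008)
def lever(p):
    x,y,z=w2st(p); z-=.008+.086; best=[]
    for k in(1,-1):
        yc=y+.0095*k; r=np.hypot(yc,z); best.append(np.arctan2(z,yc)-np.arcsin(.011/r))
    f=min(best) # whichever corner forces the handle lower
    return .74-f
E
python3 - <<'E'
from h import *
todo(tcp_for(.05)+[0,0,.03])
s=robot.state(); c=robot.get_calibration('wrist')
R=Ro.from_quat(s['orientation'])
print('row of band far edge', [proj(c,np.r_[O+.0125*ey,z]).round(1).tolist() for z in(.150,.158)])
for q in(0,.13,.28,.48,.68,.88,.92): 
    p=tcp_for(q); print(q,w2st(p).round(4),round(lever(p),3))
# lever angle now from the scene view: grip ends at r=.105/.185
ct=robot.get_calibration('scene')
for q in(0,.06,.13): print(q,[proj(ct,st2w(.05,r*np.cos(.74-q),.086+r*np.sin(.74-q))).round(1).tolist() for r in(.105,.145,.185)])
cv2.imwrite('pics/s2.png',cv2.cvtColor(robot.get_image('scene'),cv2.COLOR_RGB2BGR))
E
```

```text
t 11.57 at [0.5943 0.0667 0.241 ] F [ 0.2 -0.2 -0.1] w 0.0502 | d cm [9.43 5.13 1.62] w [-0.002 -0.     0.   ]
row of band far edge [[277.6, 201.6], [277.6, 204.6]]
0 [0.05   0.0902 0.1999] 0.0
0.13 [0.05   0.103  0.1861] 0.13
0.28 [0.05   0.1155 0.1682] 0.28
0.48 [0.05   0.1278 0.1419] 0.48
0.68 [0.05   0.1346 0.1137] 0.68
0.88 [0.05   0.1546 0.0847] 0.88
0.92 [0.05   0.1541 0.0789] 0.92
0 [[288.7, 229.2], [296.7, 226.6], [305.0, 223.8]]
0.06 [[289.7, 230.9], [298.1, 229.0], [306.8, 226.9]]
0.13 [[290.8, 232.9], [299.6, 231.8], [308.7, 230.6]]
```

Call:
send_rows([
  {"dx":1.5,"dy":0.8,"dz":0,"wx":0,"wy":0,"wz":0,"claw":3},
  {"dx":4,"dy":2.2,"dz":0,"wx":0,"wy":0,"wz":0,"claw":1},
  {"dx":6.5,"dy":3.6,"dz":0,"wx":0,"wy":0,"wz":0,"claw":0},
  {"dx":8.5,"dy":4.6,"dz":0,"wx":0,"wy":0,"wz":0,"claw":0},
  {"dx":9.4,"dy":5.1,"dz":0.5,"wx":0,"wy":0,"wz":0,"claw":0},
  {"dx":9.4,"dy":5.1,"dz":1,"wx":0,"wy":0,"wz":0,"claw":0},
  {"dx":9.4,"dy":5.1,"dz":1,"wx":0,"wy":0,"wz":0,"claw":0},
  {"dx":9.4,"dy":5.1,"dz":1,"wx":0,"wy":0,"wz":0,"claw":0},
  {"dx":9.4,"dy":5.1,"dz":1,"wx":0,"wy":0,"wz":0,"claw":0},
  {"dx":9.4,"dy":5.1,"dz":1,"wx":0,"wy":0,"wz":0,"claw":0},
])

```text
time: 12.45
eef_pos: [0.6301, 0.1665, 0.2323]
orientation: [0.648, 0.761, 0.0, 0.0]
ft_force: [0.5, -0.1, -0.2]
gripper_width: 0.0011
grip_force: 0.0
```

```bash
python3 - <<'E'
from h import *
for i in range(4): robot.get_image('top')
s=robot.state(); print(w2st(s['eef_pos']).round(4)); todo(tcp_for(.05)+[0,0,.005])
c=robot.get_calibration('wrist'); im=snap('wrist','w10.png')
p=robot.state()['eef_pos']; print('tip px',proj(c,p-[0,0,.008]))
for q in(0,.13): print(q,[proj(c,st2w(.05,r*np.cos(.74-q),.086+r*np.sin(.74-q))).round(1).tolist() for r in(.105,.145,.185)])
E
```

```text
[0.0503 0.0944 0.2325]
t 12.65 at [0.6302 0.1671 0.2325] F [-0.3  0.2  0.9] w 0.0005 | d cm [ 0.09 -0.03  3.27] w [ 0.001  0.    -0.001]
tip px [275.69213361 264.56682335]
0 [[275.4, 243.7], [275.2, 218.0], [275.0, 182.4]]
0.13 [[275.4, 228.0], [275.2, 194.5], [275.0, 149.9]]
```

View pics/w10.png

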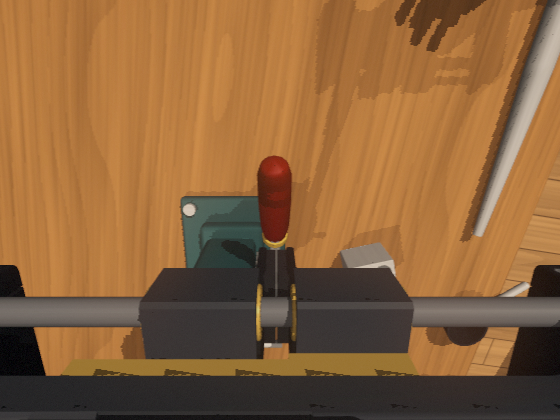

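The red handle lies along column 275, from row about 240 to 156, in line with the closed fingertips. I'll lower onto it.

Call:
send_rows([
  {"dx":0.3,"dy":0,"dz":1.2,"wx":0,"wy":0,"wz":0,"claw":0},
  {"dx":0.6,"dy":0,"dz":2.4,"wx":0,"wy":0,"wz":0,"claw":0},
  {"dx":0.7,"dy":0,"dz":3.3,"wx":0,"wy":0,"wz":0,"claw":0},
  {"dx":0.7,"dy":0,"dz":3.9,"wx":0,"wy":0,"wz":0,"claw":0},
  {"dx":0.7,"dy":0,"dz":4.2,"wx":0,"wy":0,"wz":0,"claw":0},
  {"dx":0.7,"dy":0,"dz":4.2,"wx":0,"wy":0,"wz":0,"claw":0},
  {"dx":0.7,"dy":0,"dz":4.2,"wx":0,"wy":0,"wz":0,"claw":0},
  {"dx":0.7,"dy":0,"dz":4.2,"wx":0,"wy":0,"wz":0,"claw":0},
])

```text
time: 13.37
eef_pos: [0.6293, 0.1746, 0.1905]
orientation: [0.648, 0.762, 0.0, 0.0]
ft_force: [-0.8, -0.5, -0.7]
gripper_width: 0.0005
grip_force: 0.0
```

```bash
cat >> h.py <<'E'
def rep():
    for i in range(3): robot.get_image('top')
    F=[];P=[]
    for i in range(3): s=robot.state(); F.append(s['ft_force']); P.append(s['eef_pos']); robot.get_image('top')
    p=np.mean(P,0); print('t',round(s['time'],2),'st',w2st(p).round(4),'F',np.mean(F,0).round(1),'lever~',round(lever(p),3))
    for q in(.2,.3,.4,.5,.6,.7,.8,.88,.93): 
        d=w2st(tcp_for(q))-w2st(p); print(q,'dx dy dz cm',(d[1]*100).round(2),(d[0]*100).round(2),(-d[2]*100).round(2))
E
python3 -c "
from h import *
rep()"
```

```text
t 13.62 st [0.0505 0.1019 0.1905] F [ 0.   0.1 -0.3] lever~ 0.101
0.2 dx dy dz cm 0.73 -0.05 1.25
0.3 dx dy dz cm 1.51 -0.05 2.48
0.4 dx dy dz cm 2.16 -0.05 3.78
0.5 dx dy dz cm 2.68 -0.05 5.14
0.6 dx dy dz cm 3.06 -0.05 6.54
0.7 dx dy dz cm 3.3 -0.05 7.97
0.8 dx dy dz cm 5.3 -0.05 9.42
0.88 dx dy dz cm 5.27 -0.05 10.59
0.93 dx dy dz cm 5.21 -0.05 11.31
```

Call:
send_rows([
  {"dx":0.35,"dy":-0.05,"dz":0.6,"wx":0,"wy":0,"wz":0,"claw":0},
  {"dx":0.73,"dy":-0.05,"dz":1.25,"wx":0,"wy":0,"wz":0,"claw":0},
  {"dx":0.9,"dy":-0.05,"dz":1.5,"wx":0,"wy":0,"wz":0,"claw":0},
  {"dx":1.05,"dy":-0.05,"dz":1.75,"wx":0,"wy":0,"wz":0,"claw":0},
  {"dx":1.05,"dy":-0.05,"dz":1.75,"wx":0,"wy":0,"wz":0,"claw":0},
  {"dx":1.05,"dy":-0.05,"dz":1.75,"wx":0,"wy":0,"wz":0,"claw":0},
])

```text
time: 14.17
eef_pos: [0.6275, 0.1853, 0.1733]
orientation: [0.648, 0.762, 0.001, 0.001]
ft_force: [0.3, 0.2, 4.9]
gripper_width: 0.0006
grip_force: 2.3
```

```bash
python3 -c "
from h import *
rep()" | head -1
```

```text
t 14.42 st [0.0505 0.1127 0.1732] F [1.2 0.5 5.2] lever~ 0.24
```

Call:
send_rows([
  {"dx":0.15,"dy":0,"dz":0.25,"wx":0,"wy":0,"wz":0,"claw":0},
  {"dx":0.3,"dy":0,"dz":0.5,"wx":0,"wy":0,"wz":0,"claw":0},
  {"dx":0.46,"dy":0,"dz":0.75,"wx":0,"wy":0,"wz":0,"claw":0},
  {"dx":0.62,"dy":0,"dz":1.05,"wx":0,"wy":0,"wz":0,"claw":0},
  {"dx":0.62,"dy":0,"dz":1.05,"wx":0,"wy":0,"wz":0,"claw":0},
  {"dx":0.62,"dy":0,"dz":1.05,"wx":0,"wy":0,"wz":0,"claw":0},
])

```text
time: 14.97
eef_pos: [0.6254, 0.1912, 0.1613]
orientation: [0.648, 0.762, -0.0, -0.0]
ft_force: [1.3, 0.2, 0.6]
gripper_width: 0.0002
grip_force: 0.4
```

```bash
python3 -c "
from h import *
rep()
c=robot.get_calibration('wrist');im=snap('wrist','w11.png')"
```

```text
t 15.22 st [0.0494 0.1187 0.1616] F [0.2 0.2 0.7] lever~ 0.331
0.2 dx dy dz cm -0.95 0.06 -1.64
0.3 dx dy dz cm -0.17 0.06 -0.41
0.4 dx dy dz cm 0.48 0.06 0.89
0.5 dx dy dz cm 1.0 0.06 2.25
0.6 dx dy dz cm 1.39 0.06 3.65
0.7 dx dy dz cm 1.63 0.06 5.08
0.8 dx dy dz cm 3.62 0.06 6.53
0.88 dx dy dz cm 3.59 0.06 7.7
0.93 dx dy dz cm 3.53 0.06 8.42
```

The force rose to 5 N and then fell to 0.7 N at about 0.33: that was the first click. Continuing to the second.

Call:
send_rows([
  {"dx":0.25,"dy":0,"dz":0.45,"wx":0,"wy":0,"wz":0,"claw":0},
  {"dx":0.48,"dy":0,"dz":0.9,"wx":0,"wy":0,"wz":0,"claw":0},
  {"dx":0.7,"dy":0,"dz":1.4,"wx":0,"wy":0,"wz":0,"claw":0},
  {"dx":0.7,"dy":0,"dz":1.4,"wx":0,"wy":0,"wz":0,"claw":0},
  {"dx":0.7,"dy":0,"dz":1.4,"wx":0,"wy":0,"wz":0,"claw":0},
])

```text
time: 15.73
eef_pos: [0.6242, 0.1982, 0.1472]
orientation: [0.648, 0.762, -0.0, -0.001]
ft_force: [-0.6, -0.4, 0.7]
gripper_width: 0.0003
grip_force: 0.0
```

```bash
python3 -c "
from h import *
rep()" | head -1
```

```text
t 15.98 st [0.0495 0.1259 0.1477] F [ 0.4 -0.1 -0.1] lever~ 0.438
```

Call:
send_rows([
  {"dx":0.15,"dy":0,"dz":0.4,"wx":0,"wy":0,"wz":0,"claw":0},
  {"dx":0.3,"dy":0,"dz":0.8,"wx":0,"wy":0,"wz":0,"claw":0},
  {"dx":0.38,"dy":0,"dz":1.1,"wx":0,"wy":0,"wz":0,"claw":0},
  {"dx":0.38,"dy":0,"dz":1.1,"wx":0,"wy":0,"wz":0,"claw":0},
  {"dx":0.38,"dy":0,"dz":1.1,"wx":0,"wy":0,"wz":0,"claw":0},
])

```text
time: 16.45
eef_pos: [0.6244, 0.2018, 0.1372]
orientation: [0.648, 0.762, 0.0, 0.0]
ft_force: [1.4, -0.2, 2.4]
gripper_width: 0.0006
grip_force: 1.3
```

```bash
python3 -c "
from h import *
rep()"
```

```text
t 16.7 st [0.05   0.1295 0.1373] F [1.2 0.3 2.2] lever~ 0.514
0.2 dx dy dz cm -2.03 -0.0 -4.07
0.3 dx dy dz cm -1.25 -0.0 -2.84
0.4 dx dy dz cm -0.59 -0.0 -1.55
0.5 dx dy dz cm -0.07 -0.0 -0.19
0.6 dx dy dz cm 0.31 -0.0 1.21
0.7 dx dy dz cm 0.55 -0.0 2.65
0.8 dx dy dz cm 2.54 -0.0 4.1
0.88 dx dy dz cm 2.52 -0.0 5.26
0.93 dx dy dz cm 2.45 -0.0 5.99
```

```bash
cat >> h.py <<'E'
def redlever(im,c):
    hsv=cv2.cvtColor(im,cv2.COLOR_RGB2HSV); m=cv2.inRange(hsv,(0,150,40),(6,255,255))|cv2.inRange(hsv,(172,150,40),(180,255,255))
    m[:,:200]=0; m[:,350:]=0; m[300:]=0
    n,l,stt,_=cv2.connectedComponentsWithStats(m); k=1+np.argmax(stt[1:,4]); top=stt[k,1]; 
    t=np.linspace(0,2*np.pi,60)
    def row(q):
        f=.74-q; C=lambda r:(r*np.cos(f),.086+r*np.sin(f))
        y,z=C(.175); return min(proj(c,st2w(.05,y+.0105*np.cos(a),z+.0105*np.sin(a)))[1] for a in t)
    qs=np.arange(0,1.1,.01); rr=np.array([row(q) for q in qs]); i=np.argsort(abs(rr-top))[:2]
    print('red top row',top,'box',stt[k].tolist(),'q~',qs[i].round(2),'slope px/rad',round((rr[i[0]+1]-rr[i[0]-1])/.02))
E
python3 - <<'E'
from h import *
c=robot.get_calibration('wrist'); s=robot.state(); im=snap('wrist','w12.png'); redlever(im,c)
# older pictures: camera pose rigid with tool
def cal(p,q):
    R0=Ro.from_quat(s['orientation']).as_matrix(); R1=Ro.from_quat(q).as_matrix()
    Rc=c['R']@R0@R1.T; d=c['R'].T@c['t'] # -cam pos
    cam=p+R1@R0.T@(-d-s['eef_pos']); return dict(mtx=c['mtx'],R=Rc,t=-Rc@cam)
for fn,p in(('w10.png',[.6302,.1671,.2325]),('w11.png',st2w(.0494,.1187,.1616))):
    redlever(cv2.cvtColor(cv2.imread('pics/'+fn),cv2.COLOR_BGR2RGB),cal(np.array(p),s['orientation']))
E
```

```text
red top row 175 box [256, 175, 38, 81, 2261] q~ [0.47 0.46] slope px/rad -163
red top row 156 box [259, 156, 32, 86, 1909] q~ [0.08 0.07] slope px/rad -219
red top row 175 box [257, 175, 39, 79, 2292] q~ [0.3  0.31] slope px/rad -220
```

Call:
send_rows([
  {"dx":0.1,"dy":0,"dz":0.3,"wx":0,"wy":0,"wz":0,"claw":0},
  {"dx":0.2,"dy":0,"dz":0.6,"wx":0,"wy":0,"wz":0,"claw":0},
  {"dx":0.28,"dy":0,"dz":0.9,"wx":0,"wy":0,"wz":0,"claw":0},
  {"dx":0.33,"dy":0,"dz":1.2,"wx":0,"wy":0,"wz":0,"claw":0},
  {"dx":0.38,"dy":0,"dz":1.5,"wx":0,"wy":0,"wz":0,"claw":0},
  {"dx":0.38,"dy":0,"dz":1.5,"wx":0,"wy":0,"wz":0,"claw":0},
  {"dx":0.38,"dy":0,"dz":1.5,"wx":0,"wy":0,"wz":0,"claw":0},
])

```text
time: 17.38
eef_pos: [0.6239, 0.2053, 0.1228]
orientation: [0.648, 0.762, 0.0, 0.0]
ft_force: [-0.3, -0.9, 6.0]
gripper_width: 0.0004
grip_force: 3.2
```

```bash
python3 -c "
from h import *
rep()
c=robot.get_calibration('wrist'); im=snap('wrist','w13.png'); redlever(im,c)"
```

```text
t 17.63 st [0.0501 0.1331 0.1229] F [ 0.5 -0.6  6.5] lever~ 0.616
0.2 dx dy dz cm -2.39 -0.01 -5.51
0.3 dx dy dz cm -1.61 -0.01 -4.28
0.4 dx dy dz cm -0.95 -0.01 -2.98
0.5 dx dy dz cm -0.43 -0.01 -1.62
0.6 dx dy dz cm -0.05 -0.01 -0.22
0.7 dx dy dz cm 0.19 -0.01 1.21
0.8 dx dy dz cm 2.18 -0.01 2.66
0.88 dx dy dz cm 2.15 -0.01 3.83
0.93 dx dy dz cm 2.09 -0.01 4.55
red top row 174 box [256, 174, 38, 86, 2347] q~ [0.56 0.57] slope px/rad -133
```

Call:
send_rows([
  {"dx":0.1,"dy":0,"dz":0.3,"wx":0,"wy":0,"wz":0,"claw":0},
  {"dx":0.2,"dy":0,"dz":0.6,"wx":0,"wy":0,"wz":0,"claw":0},
  {"dx":0.3,"dy":0,"dz":0.9,"wx":0,"wy":0,"wz":0,"claw":0},
  {"dx":0.4,"dy":0,"dz":1.2,"wx":0,"wy":0,"wz":0,"claw":0},
  {"dx":0.5,"dy":0,"dz":1.45,"wx":0,"wy":0,"wz":0,"claw":0},
  {"dx":0.5,"dy":0,"dz":1.45,"wx":0,"wy":0,"wz":0,"claw":0},
  {"dx":0.5,"dy":0,"dz":1.45,"wx":0,"wy":0,"wz":0,"claw":0},
])

```text
time: 18.32
eef_pos: [0.6228, 0.2097, 0.1075]
orientation: [0.648, 0.762, -0.0, 0.0]
ft_force: [1.6, -3.5, 3.9]
gripper_width: 0.0009
grip_force: 2.2
```

```bash
python3 -c "
from h import *
rep()
c=robot.get_calibration('wrist'); im=snap('wrist','w14.png'); redlever(im,c)"
```

```text
t 18.57 st [0.0498 0.138  0.1076] F [ 0.8 -2.7  4.1] lever~ 0.723
0.2 dx dy dz cm -2.88 0.02 -7.04
0.3 dx dy dz cm -2.1 0.02 -5.81
0.4 dx dy dz cm -1.45 0.02 -4.51
0.5 dx dy dz cm -0.93 0.02 -3.16
0.6 dx dy dz cm -0.55 0.02 -1.76
0.7 dx dy dz cm -0.31 0.02 -0.32
0.8 dx dy dz cm 1.69 0.02 1.13
0.88 dx dy dz cm 1.66 0.02 2.29
0.93 dx dy dz cm 1.59 0.02 3.02
red top row 179 box [257, 179, 37, 77, 2126] q~ [0.66 0.67] slope px/rad -102
```

The force dropped from 6.5 to 4 N at about 0.72: that was the third click. I'll climb towards the fourth in small steps.

Call:
send_rows([
  {"dx":0,"dy":0,"dz":0.3,"wx":0,"wy":0,"wz":0,"claw":0},
  {"dx":0,"dy":0,"dz":0.6,"wx":0,"wy":0,"wz":0,"claw":0},
  {"dx":0,"dy":0,"dz":0.9,"wx":0,"wy":0,"wz":0,"claw":0},
  {"dx":0,"dy":0,"dz":1.2,"wx":0,"wy":0,"wz":0,"claw":0},
  {"dx":0,"dy":0,"dz":1.5,"wx":0,"wy":0,"wz":0,"claw":0},
  {"dx":0,"dy":0,"dz":1.5,"wx":0,"wy":0,"wz":0,"claw":0},
  {"dx":0,"dy":0,"dz":1.5,"wx":0,"wy":0,"wz":0,"claw":0},
])

```text
time: 19.25
eef_pos: [0.6226, 0.2108, 0.0936]
orientation: [0.648, 0.762, 0.0, -0.0]
ft_force: [-2.6, -2.8, 9.6]
gripper_width: 0.0006
grip_force: 5.1
```

```bash
python3 -c "
from h import *
rep()
c=robot.get_calibration('wrist'); im=snap('wrist','w15.png'); redlever(im,c)"
```

```text
t 19.5 st [0.0498 0.1387 0.0937] F [-2.2 -2.2 10.2] lever~ 0.828
0.2 dx dy dz cm -2.95 0.02 -8.43
0.3 dx dy dz cm -2.17 0.02 -7.2
0.4 dx dy dz cm -1.52 0.02 -5.9
0.5 dx dy dz cm -1.0 0.02 -4.55
0.6 dx dy dz cm -0.62 0.02 -3.14
0.7 dx dy dz cm -0.38 0.02 -1.71
0.8 dx dy dz cm 1.62 0.02 -0.26
0.88 dx dy dz cm 1.59 0.02 0.9
0.93 dx dy dz cm 1.53 0.02 1.63
red top row 179 box [257, 179, 37, 75, 2154] q~ [0.74 0.75] slope px/rad -74
```

Call:
send_rows([
  {"dx":0,"dy":0,"dz":0.15,"wx":0,"wy":0,"wz":0,"claw":0},
  {"dx":0,"dy":0,"dz":0.3,"wx":0,"wy":0,"wz":0,"claw":0},
  {"dx":0,"dy":0,"dz":0.45,"wx":0,"wy":0,"wz":0,"claw":0},
  {"dx":0,"dy":0,"dz":0.6,"wx":0,"wy":0,"wz":0,"claw":0},
  {"dx":0,"dy":0,"dz":0.75,"wx":0,"wy":0,"wz":0,"claw":0},
  {"dx":0,"dy":0,"dz":0.85,"wx":0,"wy":0,"wz":0,"claw":0},
  {"dx":0,"dy":0,"dz":0.95,"wx":0,"wy":0,"wz":0,"claw":0},
  {"dx":0,"dy":0,"dz":0.95,"wx":0,"wy":0,"wz":0,"claw":0},
])

```text
time: 20.27
eef_pos: [0.6229, 0.2106, 0.0839]
orientation: [0.648, 0.762, 0.0, 0.0]
ft_force: [-0.4, -2.1, 8.5]
gripper_width: 0.0007
grip_force: 3.9
```

```bash
python3 -c "
from h import *
rep()"|head -1
```

```text
t 20.52 st [0.05   0.1385 0.0839] F [-0.3 -2.5  8.1] lever~ 0.903
```

Call:
send_rows([
  {"dx":0,"dy":0,"dz":0.1,"wx":0,"wy":0,"wz":0,"claw":0},
  {"dx":0,"dy":0,"dz":0.2,"wx":0,"wy":0,"wz":0,"claw":0},
  {"dx":0,"dy":0,"dz":0.3,"wx":0,"wy":0,"wz":0,"claw":0},
  {"dx":0,"dy":0,"dz":0.35,"wx":0,"wy":0,"wz":0,"claw":0},
  {"dx":0,"dy":0,"dz":0.35,"wx":0,"wy":0,"wz":0,"claw":0},
])

```text
time: 20.98
eef_pos: [0.6229, 0.2104, 0.0806]
orientation: [0.648, 0.762, 0.0, 0.0]
ft_force: [0.1, -3.1, 9.8]
gripper_width: 0.0007
grip_force: 4.3
```

```bash
python3 -c "
from h import *
rep()"|head -1
```

```text
t 21.23 st [0.0501 0.1383 0.0806] F [-0.5 -3.7  9.3] lever~ 0.929
```

Call:
send_rows([
  {"dx":0,"dy":0,"dz":0.08,"wx":0,"wy":0,"wz":0,"claw":0},
  {"dx":0,"dy":0,"dz":0.15,"wx":0,"wy":0,"wz":0,"claw":0},
  {"dx":0,"dy":0,"dz":0.15,"wx":0,"wy":0,"wz":0,"claw":0},
  {"dx":0,"dy":0,"dz":0.15,"wx":0,"wy":0,"wz":0,"claw":0},
])

```text
time: 21.62
eef_pos: [0.623, 0.2103, 0.0792]
orientation: [0.648, 0.762, 0.0, 0.0]
ft_force: [-1.9, -3.8, 9.8]
gripper_width: 0.0002
grip_force: 4.4
```

```bash
python3 - <<'E' | grep -v dx
from h import *
rep()
im=snap('scene'); c=robot.get_calibration('scene'); print(proj(c,np.r_[O,.154]),[proj(c,st2w(.05,r*np.cos(.2),.086-r*np.sin(.2))).round(1).tolist() for r in(.105,.185)])
cv2.imwrite('pics/s3.png',cv2.cvtColor(cv2.resize(im[170:280,210:360],None,fx=5,fy=5,interpolation=cv2.INTER_CUBIC),cv2.COLOR_RGB2BGR))
E
```

```text
t 21.87 st [0.0501 0.1382 0.0792] F [-0.9 -3.6  9.5] lever~ 0.94
[278.74139813 211.99310693] [[294.3, 254.1], [314.2, 268.5]]
```

View pics/s3.png

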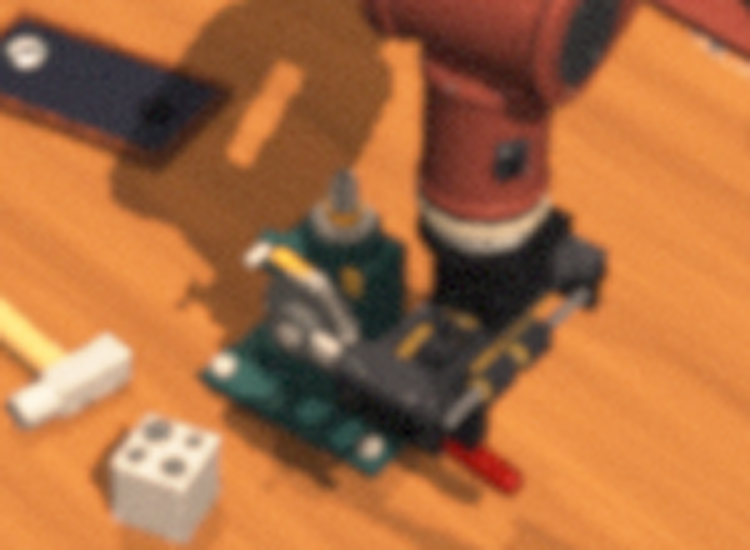

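The band is on the collar at (343,215) in the crop. The handle end at (518,485) matches the prediction for about 0.93 rad, and the force is steady at 9.5 N. Handing in.

```bash
python3 -c "
from plant import robot
print(robot.sign_off())"
```

```text
the job is handed in; nothing more can be done
None
```

I handed the job in with the gold band seated on the collar and released, and the lever pressed through four clicks and held at about 0.94 rad (estimated) with about 9.5 N on the fingertips; no verdict was returned.

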